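Lock the tilting shop mirror: flat under the setscrew, then nip it up

ROBOT

A 6-joint arm with a two-finger parallel gripper is mounted at the origin on the work surface. World frame = base frame: x ahead of the robot, y to its left, z up, the work surface at z = 0. Lengths are in m, angles in degrees, forces in N, time in s.
With the tool pointing down it reaches from about 0.275 to 0.825 m from the base axis. Payload 5.2 kg.
Tool frame: the origin (TCP) lies between the finger pads; the fingertips stand 17 mm ahead of it and the grasp point (between the pads) lies 2 mm behind it (nose_length is the distance from the TCP to the fingertips, in m); z points along the fingers, y is the line along which they close (so a half turn about z gives the same grasp; the last joint's range is limited). The gripper opens to 93 mm and grips with 3 to 60 N. Pads are 15 mm wide; open, the fingers measure 128 mm over their backs; the gripper's body (75 mm by 188 mm) begins 65 mm behind the grasp point.
Start: joints at [56.047, 14.817, 87.949, -0, 77.235, -11.62], TCP at [0.209, 0.509, 0.236] pointing down, gripper open.
Joint ranges: [-179.93, 179.93], [-52.35, 119.4], [10.71, 147.94], [-69.91, 249.91], [12.55, 155.21], [-178.61, 178.61]. Speed limits (degrees/s): [147.25, 147.25, 180, 180, 180, 180].

INTERFACE

Orientations are given as a 3x3 rotation matrix whose columns are the frame's x, y, z axes.
In Python, from bench import * gives the robot as it stands. The module is installed in compiled form; this text tells all that it offers.
- The arm moves only by the tool move_arm, never from a script. Its argument "increments" is text: rows parted by semicolons, each of 7 numbers parted by spaces: the shift along the tool's x, y, z in m, then the turn, a rotation vector about the tool's x, y, z in rad, then the finger opening in m, from 0 to 0.093. In form: x y z ax ay az jaw; .... A call has 1 to 10 rows; each row is the pose to reach, as a shift and turn from the pose commanded when the call began, along the tool's axes at that moment; what a row does not reach only later rows make up. A row lasts 1/8 s, in which the tool goes at most 62.5 mm and 10.7 degrees, less where a joint would pass 70% of its speed; a pose out of reach is approached as far as the arm can. A call with a gripper value outside its range is refused whole. The fingers move at their own pace and stop on an object; the grip force is fixed at half the most. Time passes only in rows, so rows that repeat a pose let the fingers close. It gives the time, the measured TCP pose, the force, the opening and the grip force at its end, in the units of the state.
- get_state(): the state, without advancing time (a new reading comes with each control period).
- snapshot(name): name is "scene" or "top" or "wrist"; returns (picture, depth): 480x640x3 uint8, blue, green, red; 480x640 float32, m along the optical axis (not along the pixel's ray), 0 where there is no reading.
- camera_model(name): a dict with "vfov" (degrees; the focal length in pixels is half the picture's height over the tangent of half this angle, whatever the lens; pixels are square), "cx", "cy" (the principal point, pixels), "R" (3x3) and "t" (3): a world point X has camera coordinates R X + t; the wrist camera has in their place "hand_eye" (4x4, takes a point from camera to tool coordinates, whose origin is the TCP and whose axes are the flange's). Camera axes: x right, y down, z forward; pixel columns grow to the right and rows downward; lengths in m; the calibration is good to about 2 mm. The wrist camera is an equidistant fisheye: a pixel r from the principal point sees the ray r / f radians off the axis. A picture is of the moment at which its call begins: read the wrist's pose just before it. camera_model takes no time and is no camera call.
- finish_job(): hands the job in; it is judged then, once.
The state is a dict: "t": time; "joint_pos": joint angles; "joint_vel": joint speeds; "joint_torque": joint torques, N m; "tool_pos": TCP position; "eef_rot": TCP orientation; "force": force on the tool from outside, world axes, zero at the start; "torque": the same for the moment, N m; "opening": finger opening in m; "grasp_force": force on a finger pad.
Only numpy, scipy, OpenCV 4.12 (cv2) and the standard library are available. Lean on these libraries where they do the work, as an engineer would, in place of code of your own. Each camera call takes 0.05 s, during which the arm holds its last target. There are 200 camera calls.

TASK

The counter-top mirror has worked loose on its pivot. Push the mirror round until the flat on its shaft faces straight up under the setscrew and leave it standing there, then tighten the setscrew by pushing the long arm of the hex key that stands in it clockwise (seen from above) until it comes up firm. Leave the key in the screw and the mirror at that tilt, and do not knock the goods on the table.

Things in the scene. Friction and masses are not known exactly. Their poses are not given: they have to be found in the camera images.
- stand: Fixed mirror stand: dark steel base plate 160 (x) x 330 (y) x 12 mm; 25 mm square uprights at y = -145 and +145 mm carry dark steel bosses (36 mm diameter, 40 mm long along y). Origin: centre of the base's underside, on the table. Its +x points away from the robot, +y to the boss with the setscrew, z up; it may be yawed 0.25 rad either way.
- pivot (a point): Middle of the mirror's tilt axis, 170 mm above the table; the axis runs along the stand's y. The mirror, centred here, is 220 mm wide (y) and 220 mm high: a thin pane in a dark wooden frame of 16 x 16 mm bars whose faces lie 8 mm either side of its mid-plane.
- mirror (a joint): Tilt of mirror and shaft, rad. 0 upright; positive: top leans towards the robot (stand -x); negative: away. Starts at 0.6 to 1.2; limits -0.9 and 1.4. Balanced, stiff (0.12 N m, about 1.2 N at the top edge), stays where left. The shaft's flat faces straight up, square under the setscrew, at +0.20 (top 11 degrees towards the robot, glass facing away from it); within 0.1 rad counts.
- mirror_top (a point): Middle of the mirror's top edge on its mid-plane, 110 mm from the tilt axis; it moves with the mirror.
- shaft_end (a point): Centre of the outer end of the mirror's pivot shaft: steel, 16 mm diameter with a flat 2.5 mm deep, sticking 22 mm out of the +y boss, 170 mm above the table. The flat shows which way the shaft is turned.
- screw (a point): Mouth of the setscrew on top of the +y boss, 188 mm above the table, 145 mm from the pivot along the stand's +y. Its axis is vertical; screw and key turn about it. Tight on the flat, it clamps the mirror.
- hex_key (a joint): Turn of key and setscrew, rad, growing clockwise from above (tightening). At 0 the long arm points 20 degrees towards the stand's +y from the stand's -x (roughly at the robot); near 1.5 roughly along +y. Starts at 0 to 0.25. Stiff (0.2 N m, about 3 N at 65 mm out), stays where left. On the flat it comes up firm at about 1.5, tight above 1.35; on the round it jams near 0.45.
- key_end (a point): Centre of the free end of the key's long arm. The key is a 6 mm dark steel L: short leg upright in the screw, long arm level, its centre line 220 mm above the table, reaching 90 mm from the screw's axis. A spring ball holds it in the screw; it is not taken out.
- dish: White bowl, 84 mm wide, 24 mm high, loose on the stand's base under the mirror. Origin: centre of its underside.
- matchbox: Loose matchbox 36 x 56 x 16 mm, in front of the stand. Origin: centre of its underside.
- matchbox_b: Loose matchbox 36 x 56 x 16 mm, in front of the stand. Origin: centre of its underside.
- bell: Loose brass hand bell, 60 mm wide, 86 mm high, behind the stand. Origin: centre of its underside.
- mug: Loose white mug, 80 mm wide, 90 mm high, left of the stand. Origin: centre of its underside.
- jar: Loose glass jar, 84 mm wide, 120 mm high, left of the stand. Origin: centre of its underside.
- barrel: Loose wooden barrel mug, 104 mm wide, 120 mm high, right of the stand. Origin: centre of its underside.

How it is judged:
By the outcome, as a careful person would: the job done as asked, in the order asked, and still so for the second after the job is handed in, with the robot touching nothing.
It also fails if it takes over 48 s, if anything falls off the work surface, if the arm or the gripper's body presses on something with over 40 N, if the wrist force passes 120 N, or if a joint passes its speed limit or range.

## Working session

There is one attempt and no reset: what is moved stays moved. The work goes in short steps, Python scripts to look and compute and a tool call to move; the robot and the scene stay as the last step left them, time stands still between calls to the robot, and variables do not carry over. Pictures are saved under pics/ and viewed, at most 10 in all, crops included, and the job is handed in when it is done.

Besides the shell and the picture viewer there is one more tool, called after ">>>" as name(argument=value, ...) on one line, values as JSON. move_arm: Moves the arm, as the interface text tells. Its arguments: {"type":"object","properties":{"increments":{"type":"string"}},"required":["increments"]}

```bash
mkdir -p pics; python3 - <<'E'
from bench import *
import cv2,numpy as np
s=get_state();print(s['t'],s['tool_pos'],s['eef_rot'])
for n in("scene","top"):
    p,d=snapshot(n);cv2.imwrite(f"pics/{n}0.png",p);np.save(f"pics/{n}0.npy",d)
    print(n,camera_model(n),(d>0).mean())
print(camera_model("wrist"))
E
```

```text
0.0 [0.208678   0.50831159 0.23481456] [[-9.24981574e-01  3.80010520e-01 -1.04513924e-03]
 [ 3.80011765e-01  9.24980379e-01 -1.53563295e-03]
 [ 3.83176616e-04 -1.81759739e-03 -9.99998275e-01]]
scene {'vfov': 45.334404433330654, 'cx': 315.15681029993465, 'cy': 244.25241880385929, 'R': array([[-0.40986551,  0.91208342,  0.01068156],
       [ 0.66537671,  0.30697135, -0.6804722 ],
       [-0.62392635, -0.27179483, -0.73269604]]), 't': array([ 0.29961052, -0.25227802,  1.91919329])} 0.9902311197916667
top {'vfov': 43.21973412621693, 'cx': 317.33013760342305, 'cy': 235.97183695003875, 'R': array([[-1.96875787e-02, -9.99805881e-01,  7.74405450e-04],
       [-9.97296272e-01,  1.95833006e-02, -7.08282436e-02],
       [ 7.07993291e-02, -2.16674829e-03, -9.97488226e-01]]), 't': array([-0.06959639,  0.58686521,  1.595791  ])} 0.9960579427083334
{'vfov': 65.70646984690485, 'cx': 317.2415899783793, 'cy': 237.96702697663093, 'hand_eye': array([[-1.77469797e-05, -9.69169653e-01, -2.46394365e-01,
         6.70825636e-02],
       [ 9.99999943e-01,  6.61346358e-05, -3.32161251e-04,
         4.68298498e-04],
       [ 3.38215806e-04, -2.46394357e-01,  9.69169596e-01,
        -1.49233028e-01],
       [ 0.00000000e+00,  0.00000000e+00,  0.00000000e+00,
         1.00000000e+00]])}
```

View pics/scene0.png

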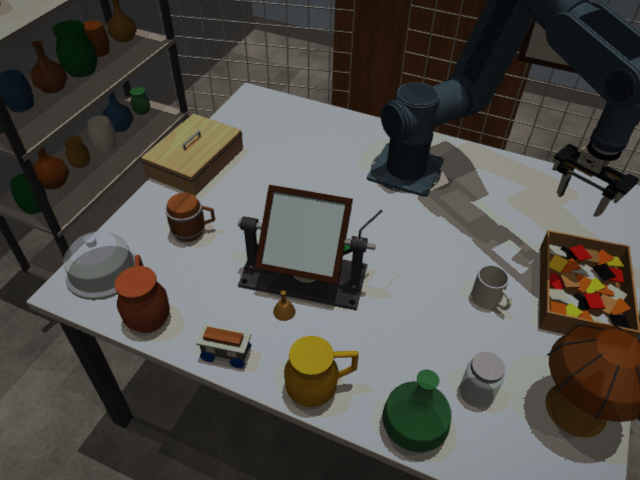

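View pics/top0.png

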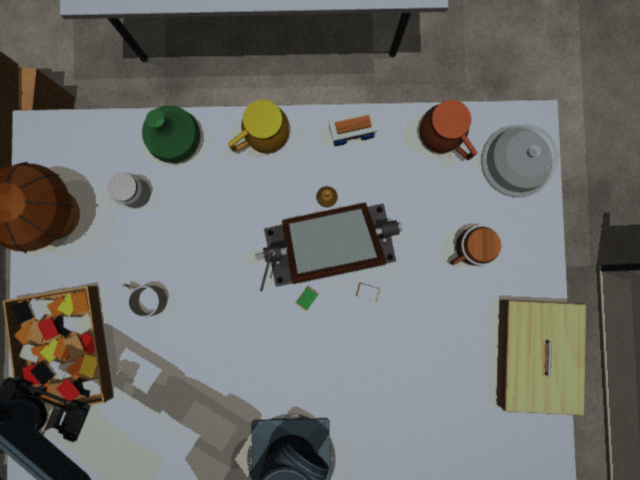

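The scene view shows the mirror at (305,235), with the setscrew boss at (362,245) and the key end at (381,212). The top view shows the bosses at (270,255) and (391,227) and the key end at (263,290). I'll zoom in on both.

```bash
cat > h.py <<'E'
from bench import *
import cv2,numpy as np
def ray(n,u,v):
    c=camera_model(n);f=240/np.tan(np.radians(c['vfov']/2));R,t=c['R'],c['t']
    return -R.T@t, R.T@np.array([(u-c['cx'])/f,(v-c['cy'])/f,1])
def plane(n,u,v,z):
    o,d=ray(n,u,v);return o+d*(z-o[2])/d[2]
def dep(n,u,v,D):
    o,d=ray(n,u,v);return o+d*D[v,u]
def proj(n,X):
    c=camera_model(n);f=240/np.tan(np.radians(c['vfov']/2));p=c['R']@X+c['t']
    return p[:2]/p[2]*f+[c['cx'],c['cy']]
E
python3 - <<'E'
from h import *
t=cv2.imread('pics/top0.png')[190:310,240:410];s=cv2.imread('pics/scene0.png')[175:305,230:400]
a=cv2.resize(t,None,fx=4.5,fy=4.5,interpolation=2);b=cv2.resize(s,None,fx=4.5,fy=4.5,interpolation=2)
cv2.imwrite('pics/t1.png',a);cv2.imwrite('pics/s1.png',b)
E
```

```text
(no output)
```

View pics/t1.png

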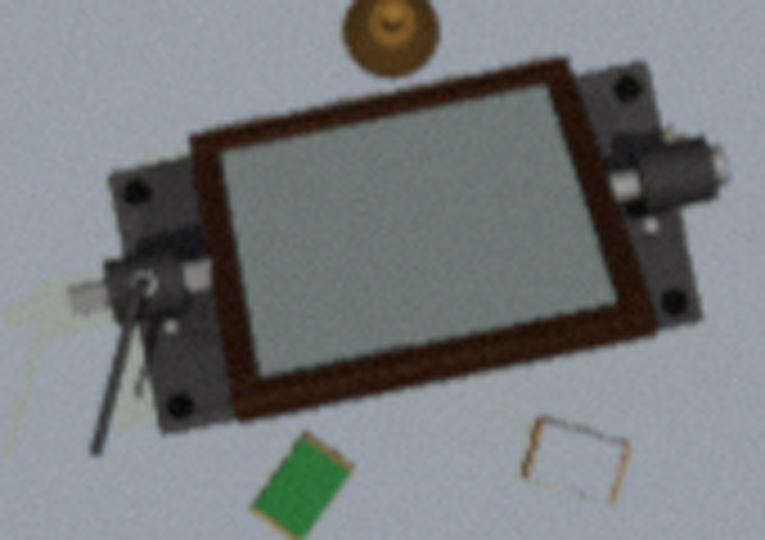

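View pics/s1.png

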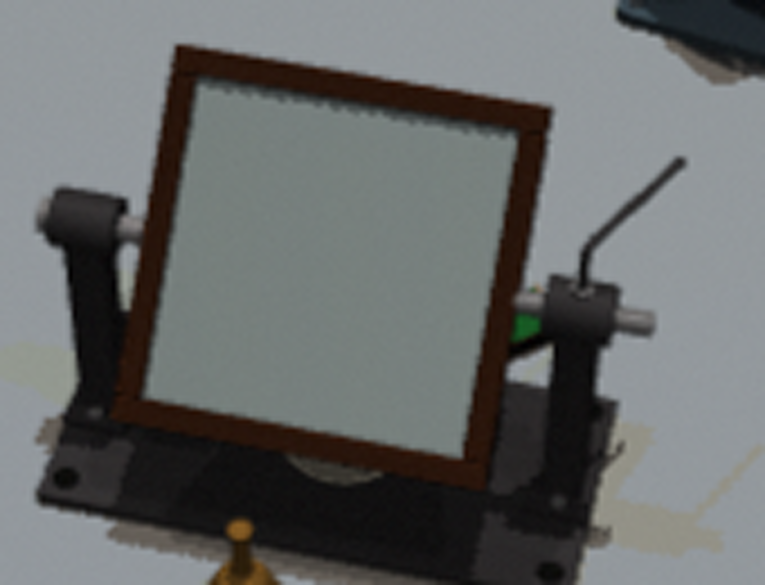

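The top crop shows the screw at (146,283), the key end at (97,453), and the mirror's upper edge from (238,418) to (655,330). The scene crop shows the key elbow at (586,245), its tip at (682,160), and the upper edge corners at (178,45) and (552,108).

```bash
python3 - <<'E'
from h import *
np.set_printoptions(precision=4,suppress=True)
T=lambda u,v:(240+(u+.5)/4.5-.5,190+(v+.5)/4.5-.5)
S=lambda u,v:(230+(u+.5)/4.5-.5,175+(v+.5)/4.5-.5)
def tri(a,b):
    (o1,d1),(o2,d2)=ray("top",*T(*a)),ray("scene",*S(*b))
    k=np.linalg.lstsq(np.c_[d1,-d2],o2-o1,rcond=None)[0];p,q=o1+d1*k[0],o2+d2*k[1]
    return (p+q)/2,np.linalg.norm(p-q)
scr=plane("top",*T(146,283),.19);ke=tri((97,453),(682,160));print('screw',scr,'elbow',plane("scene",*S(586,245),.223),'keyend',ke,plane("top",*T(97,453),.22))
cs={}
for n,a,b in[('topR',(655,332),(178,45)),('topL',(238,420),(552,106)),('botR',(567,58),(112,418)),('botL',(190,135),(487,488)),('bossR',(715,168),(50,215)),('shaftend',(70,297),(655,322))]:
    cs[n]=tri(a,b);print(n,*cs[n])
tm=(cs['topR'][0]+cs['topL'][0])/2;bm=(cs['botR'][0]+cs['botL'][0])/2
yv=(cs['topL'][0]-cs['topR'][0]+cs['botL'][0]-cs['botR'][0])[:2];yv/=np.linalg.norm(yv);xv=np.array([yv[1],-yv[0]])
print('yaw',np.degrees(np.arctan2(xv[1],xv[0])),'pivot(corners)',(tm+bm)/2,'from screw',scr[:2]-.145*yv)
u=tm-bm;print('tilt',np.arctan2(-u[:2]@xv,u[2]),np.linalg.norm(u))
k=ke[0][:2]-scr[:2];print('keylen',np.linalg.norm(k),'ang from -x toward +y',np.degrees(np.arctan2(k@yv,-k@xv)),'deg')
D=np.load('pics/top0.npy')
for n,(u,v) in dict(dish=(0,0),m1=(307,298),m2=(368,292),bell=(327,196),barrel=(480,246),mug=(147,299)).items():
    if u:print(n,dep("top",u,v,D))
for c in [(307,433),(353,466),(300,540),(250,507),(540,418),(628,440),(612,503),(524,478)]: print('mb',plane("top",*T(*c),.016))
for c in [(110,175),(645,65),(700,320),(163,432)]: print('base',plane("top",*T(*c),.012))
E
```

```text
screw [0.536  0.0279 0.19  ] elbow [0.537  0.0306 0.223 ] keyend (array([0.447 , 0.0534, 0.2182]), np.float64(0.0019263840809302295)) [0.4473 0.0523 0.22  ]
topR [ 0.5037 -0.2353  0.243 ] 0.000836578291426536
topL [ 0.4627 -0.021   0.244 ] 0.0015421689249088873
botR [ 0.6629 -0.2051  0.0964] 0.0016539840185796457
botL [0.6226 0.0106 0.0985] 0.004499895953833197
bossR [ 0.5929 -0.2779  0.1677] 0.0009445739946580637
shaftend [0.5297 0.0713 0.1723] 0.0026198780205518384
yaw 10.706022814195848 pivot(corners) [ 0.563  -0.1127  0.1705] from screw [ 0.5629 -0.1146]
tilt 0.8386716464974019 0.2184727574777881
keylen 0.0926046634181947 ang from -x toward +y 26.656468017489743 deg
m1 [ 0.4211 -0.0505  0.0173]
m2 [ 0.4339 -0.2125  0.0202]
bell [ 0.6894 -0.1087  0.0419]
barrel [ 0.5452 -0.4874  0.1196]
mug [0.4264 0.3788 0.0006]
mb [ 0.4532 -0.0532  0.016 ]
mb [ 0.4333 -0.0801  0.016 ]
mb [ 0.3905 -0.048   0.016 ]
mb [ 0.4104 -0.0188  0.016 ]
mb [ 0.4594 -0.1912  0.016 ]
mb [ 0.4454 -0.2429  0.016 ]
mb [ 0.4085 -0.2325  0.016 ]
mb [ 0.4242 -0.1809  0.016 ]
base [0.6089 0.0615 0.012 ]
base [ 0.6687 -0.2595  0.012 ]
base [ 0.5156 -0.288   0.012 ]
base [0.4555 0.0321 0.012 ]
```

>>> move_arm(increments="-0.02 -0.02 -0.05 0 0 -0.03 0; -0.06 -0.065 -0.065 0 0 -0.1 0; -0.1 -0.11 -0.065 0 0 -0.18 0; -0.14 -0.155 -0.065 0 0 -0.25 0; -0.18 -0.2 -0.065 0 0 -0.32 0; -0.22 -0.245 -0.065 0 0 -0.4 0; -0.26 -0.29 -0.065 0 0 -0.46 0; -0.3 -0.335 -0.065 0 0 -0.52 0; -0.34 -0.38 -0.065 0 0 -0.577 0; -0.38 -0.425 -0.065 0 0 -0.577 0")

```text
t: 1.35
tool_pos: [0.399, -0.0307, 0.3006]
eef_rot: [[-0.982, -0.186, 0.0], [-0.186, 0.982, 0.0], [-0.0, 0.0, -1.0]]
force: [0.7, 1.0, -0.5]
opening: 0.0012
grasp_force: 0.0
```

>>> move_arm(increments="-0.01 -0.056 0 0 0 0 0; -0.02 -0.112 0 0 0 0 0; -0.02 -0.112 0.035 0 0 0 0; -0.02 -0.112 0.068 0 0 0 0; -0.02 -0.112 0.068 0 0 0 0")

```text
t: 1.98
tool_pos: [0.4377, -0.1343, 0.2303]
eef_rot: [[-0.983, -0.186, -0.005], [-0.186, 0.983, 0.003], [0.005, 0.004, -1.0]]
force: [-0.2, -0.0, -0.0]
opening: 0.0007
grasp_force: 0.0
```

>>> move_arm(increments="-0.015 0 0 0 0 0 0; -0.025 0 0 0 0 0 0; -0.032 0 0 0 0 0 0; -0.039 0 0 0 0 0 0; -0.046 0 0 0 0 0 0; -0.053 0 0 0 0 0 0; -0.06 0 0 0 0 0 0; -0.067 0 0 0 0 0 0; -0.072 0 0 0 0 0 0; -0.072 0 0 0 0 0 0")

```text
t: 3.22
tool_pos: [0.511, -0.1213, 0.2321]
eef_rot: [[-0.982, -0.187, -0.0], [-0.187, 0.982, 0.001], [-0.0, 0.001, -1.0]]
force: [-0.2, -0.4, 0.5]
opening: 0.0002
grasp_force: 0.0
```

```bash
python3 - <<'E'
from h import *
s=get_state();print(s['t'],s['tool_pos'],s['force'],s['torque'])
p,d=snapshot("scene");cv2.imwrite("pics/scene2.png",p)
cv2.imwrite('pics/s2.png',cv2.resize(p[155:305,220:410],None,fx=4,fy=4,interpolation=2))
E
```

```text
3.225 [ 0.51100987 -0.12127471  0.23211491] [-0.23312756 -0.44683468  0.48795532] [0.05945991 0.01529742 0.0447868 ]
```

View pics/s2.png

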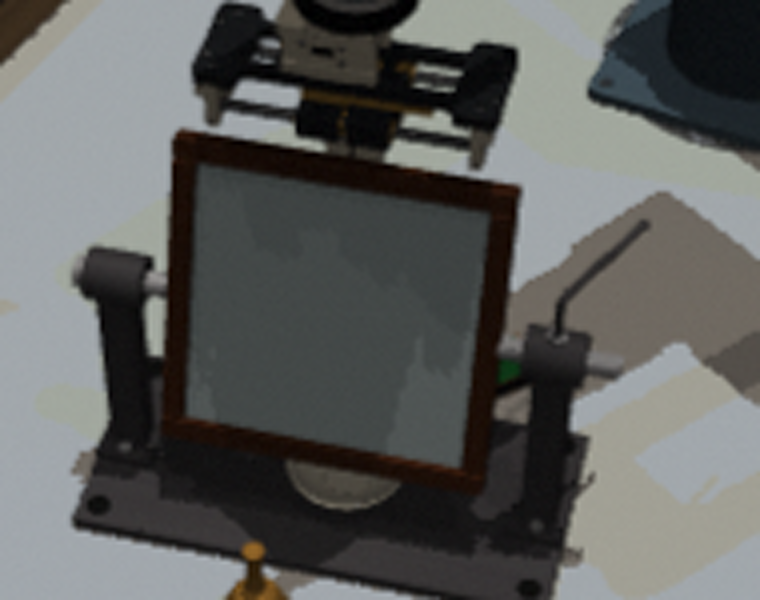

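The crop shows the mirror partly raised. Its upper corners are at (180,131) and (520,187), and the lower corners at (162,436) and (487,490). The gripper is behind the top bar. I'll get the tilt from a depth plane fit.

```bash
cat >> h.py <<'E'
def tilt(poly):  # poly: scene pixel corners of the mirror face
    p,D=snapshot("scene");m=np.zeros(D.shape,np.uint8);cv2.fillPoly(m,[np.int32(poly)],1);m=cv2.erode(m,np.ones((5,5)))
    v,u=np.nonzero(m&(D>0));c=camera_model("scene");f=240/np.tan(np.radians(c['vfov']/2))
    P=(np.c_[(u-c['cx'])/f,(v-c['cy'])/f,np.ones(len(u))]*D[v,u][:,None]-c['t'])@c['R']
    for _ in range(4):
        o=P.mean(0);n=np.linalg.svd(P-o,full_matrices=False)[2][2];r=abs((P-o)@n);P=P[r<max(.004,2*np.median(r))]
    n*=np.sign(n[0]);xv=np.array([np.cos(np.radians(10.7)),np.sin(np.radians(10.7))])
    return np.arctan2(n[2],n[:2]@xv),np.degrees(np.arctan2(n[1],n[0])),np.median(r),len(P),p
E
python3 - <<'E'
from h import *
q=np.array([(180,131),(520,187),(487,490),(162,436)])/4+[220,155]
print(tilt(q)[:4])
s=get_state();dx=(s['tool_pos'][:2]-[.563,-.1135])@[.9826,.1858];print(dx)
for t in(.2,.25,.3,.35):print(t,-.11*np.sin(t)-.008*np.cos(t)-dx)
E
```

```text
(np.float64(0.3040697503336915), np.float64(10.508782990621448), np.float64(0.0016205751224045014), 4366)
-0.05304616160007618
0.2 0.02335200258988951
0.25 0.0180804267083935
0.3 0.012896246954323981
0.35 0.007812421077197498
```

>>> move_arm(increments="-0.005 0 0 0 0 0 0; -0.009 0 0 0 0 0 0; -0.0105 0 0 0 0 0 0; -0.0105 0 0 0 0 0 0; -0.0105 0 0 0 0 0 0; 0.02 0 0 0 0 0 0; 0.05 0 0 0 0 0 0; 0.06 0 0 0 0 0 0; 0.06 0 0 0 0 0 0")

```text
t: 4.45
tool_pos: [0.4514, -0.1331, 0.233]
eef_rot: [[-0.983, -0.185, 0.001], [-0.185, 0.983, -0.0], [-0.001, -0.001, -1.0]]
force: [-0.0, 0.0, -0.2]
opening: 0.0005
grasp_force: 0.0
```

```bash
python3 - <<'E'
from h import *
# predicted face corners at tilt .2 for the mask
y=np.array([-.186,.9826,0]);x=np.array([.9826,.186,0]);z=np.array([0,0,1.]);p=np.array([.563,-.1135,.17])
for t in(.2,):
    up=-np.sin(t)*x+np.cos(t)*z;n=np.cos(t)*x+np.sin(t)*z
    q=[proj("scene",p+.008*n+.1*(a*up+b*y)) for a,b in((1,-1),(1,1),(-1,1),(-1,-1))]
r=tilt(q);print(r[:4]);p=r[4];cv2.imwrite('pics/s3.png',cv2.resize(p[140:305,220:420],None,fx=3.6,fy=3.6,interpolation=2))
s=get_state();print(s['t'],s['tool_pos'],s['force'])
E
```

```text
(np.float64(0.21804555865021416), np.float64(10.83451007677433), np.float64(0.0015486168244211737), 3764)
4.5 [ 0.45194427 -0.1330371   0.23301122] [ 0.01951441 -0.25823822  0.46846135]
```

View pics/s3.png

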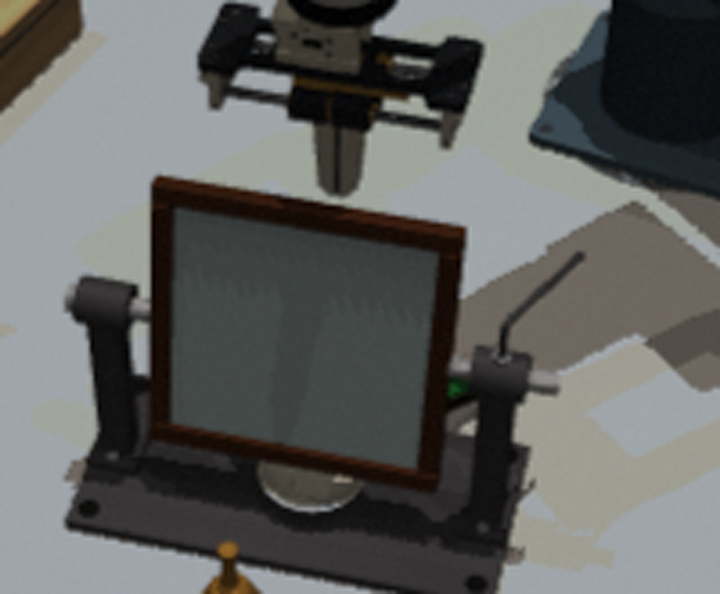

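The mirror now stands at about 0.218 rad with the gripper clear of it. The key is at (505,330) to (582,257), unmoved. Next I'll position the finger behind the key.

>>> move_arm(increments="0 0.01 -0.055 0 0 -0.15 0; -0.01 0.04 -0.067 0 0 -0.3 0; -0.02 0.08 -0.067 0 0 -0.48 0; -0.03 0.12 -0.067 0 0 -0.65 0; -0.037 0.148 -0.067 0 0 -0.82 0; -0.037 0.148 -0.067 0 0 -0.98 0; -0.037 0.148 -0.067 0 0 -1.1 0; -0.037 0.148 -0.04 0 0 -1.1 0; -0.037 0.148 0.008 0 0 -1.1 0; -0.037 0.148 0.008 0 0 -1.1 0")

```text
t: 5.75
tool_pos: [0.4584, 0.0203, 0.2218]
eef_rot: [[-0.279, -0.96, -0.007], [-0.96, 0.279, 0.002], [0.0, 0.007, -1.0]]
force: [-0.8, 0.6, -0.1]
opening: 0.0006
grasp_force: 0.0
```

```bash
python3 - <<'E'
from h import *
s=get_state();print(s['t'],s['tool_pos'],s['force'],s['joint_pos'],np.degrees(np.arctan2(s['eef_rot'][1][0],s['eef_rot'][0][0])))
p,d=snapshot("scene");cv2.imwrite('pics/s4.png',cv2.resize(p[140:305,250:430],None,fx=3.6,fy=3.6,interpolation=2))
E
```

```text
5.75 [0.45838627 0.02027577 0.2218462 ] [-0.76647656  0.60419651 -0.07464045] [-1.14518343e+01  6.20040835e+00  1.00680456e+02  1.40036352e-02
  7.35368796e+01 -1.75232570e+02] -106.22320439602407
```

View pics/s4.png

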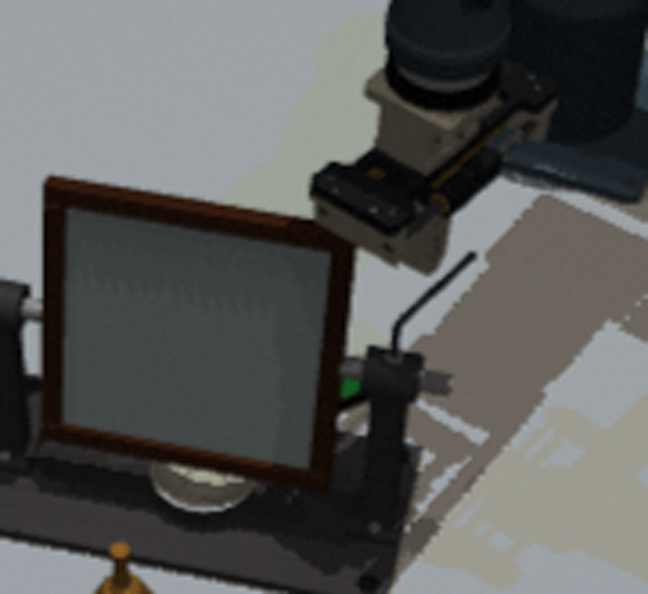

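The finger is down on the mirror side of the key, in front of it. The key runs (397,330) to (473,255), and the body clears the mirror's corner. I'll compute the arc rows.

```bash
cat >> h.py <<'E'
def rows(wps,z=.225,scr=(.536,.029),yaw=10.7):
    s=get_state();R0=np.array(s['eef_rot']);p0=np.array(s['tool_pos'])
    from scipy.spatial.transform import Rotation as Q
    Y=np.radians(yaw);X=np.array([np.cos(Y),np.sin(Y)]);Yv=np.array([-X[1],X[0]]);o=[]
    for a,r,off in wps:
        A=np.radians(a);e=r*np.array([-np.cos(A),np.sin(A)])-off*np.array([np.sin(A),np.cos(A)])
        w=np.array([*(np.array(scr)+e[0]*X+e[1]*Yv),z]);th=np.radians(270+yaw-a)
        c,n=np.cos(th),np.sin(th);R=np.array([[c,n,0],[n,-c,0],[0,0,-1]])
        o.append("%.4f %.4f %.4f %.3f %.3f %.3f 0"%(*(R0.T@(w-p0)),*Q.from_matrix(R0.T@R).as_rotvec()))
    print("; ".join(o))
E
python3 - <<'E'
from h import *
s=get_state();print(s['tool_pos'],s['force'])
rows([(27,.072,.028),(27,.072,.020),(27,.072,.013)]+[(27+5*i,.072,.012) for i in range(1,8)])
E
```

```text
[0.459921   0.01987325 0.22411254] [ 0.32876892 -0.42083329  0.77129554]
-0.0021 0.0015 -0.0009 0.003 -0.000 0.001 0; -0.0101 0.0015 -0.0009 0.003 -0.000 0.001 0; -0.0171 0.0015 -0.0009 0.003 -0.000 0.001 0; -0.0244 0.0023 -0.0009 0.003 -0.000 0.089 0; -0.0308 0.0025 -0.0009 0.003 -0.000 0.176 0; -0.0372 0.0021 -0.0009 0.003 -0.000 0.263 0; -0.0435 0.0012 -0.0009 0.003 -0.001 0.350 0; -0.0497 -0.0002 -0.0009 0.003 -0.001 0.438 0; -0.0557 -0.0022 -0.0009 0.003 -0.001 0.525 0; -0.0616 -0.0047 -0.0009 0.003 -0.001 0.612 0
```

>>> move_arm(increments="-0.002 0.0015 -0.001 0 0 0 0; -0.010 0.0015 -0.001 0 0 0 0; -0.017 0.0015 -0.001 0 0 0 0; -0.0244 0.0023 -0.001 0 0 0.09 0; -0.031 0.0025 -0.001 0 0 0.176 0; -0.037 0.002 -0.001 0 0 0.263 0; -0.0435 0.001 -0.001 0 0 0.35 0; -0.05 0 -0.001 0 0 0.438 0; -0.0557 -0.002 -0.001 0 0 0.525 0; -0.0616 -0.0047 -0.001 0 0 0.612 0")

```text
t: 7.05
tool_pos: [0.4821, 0.0767, 0.2265]
eef_rot: [[-0.782, -0.623, 0.001], [-0.623, 0.782, -0.002], [0.001, -0.002, -1.0]]
force: [-0.6, -4.5, 2.8]
opening: 0.0003
grasp_force: 2.1
```

```bash
python3 - <<'E'
from h import *
s=get_state();print(s['t'],s['tool_pos'],s['force'],s['torque'],s['joint_pos'])
p,d=snapshot("scene");q,d=snapshot("top")
a=cv2.resize(p[160:300,280:420],(400,400),interpolation=2);b=cv2.resize(q[190:310,230:350],(400,400),interpolation=2)
cv2.imwrite('pics/s5.png',np.hstack([a,b]))
rows([(62+6*i,.072,.012) for i in range(1,8)])
E
```

```text
7.05 [0.48206914 0.07670717 0.22649912] [-0.58204068 -4.50222533  2.80826848] [-0.74006642  0.26157628 -0.11105437] [  -3.9792591     8.79135982   96.94703286   -0.14030423   74.21190677
 -132.47213142]
-0.0073 0.0015 0.0012 -0.001 0.000 0.104 0; -0.0150 0.0015 0.0012 -0.001 0.000 0.209 0; -0.0226 0.0008 0.0012 -0.001 0.000 0.314 0; -0.0301 -0.0007 0.0012 -0.001 0.000 0.419 0; -0.0373 -0.0030 0.0012 -0.001 0.000 0.523 0; -0.0443 -0.0061 0.0012 -0.001 0.000 0.628 0; -0.0510 -0.0099 0.0012 -0.001 0.000 0.733 0
```

View pics/s5.png

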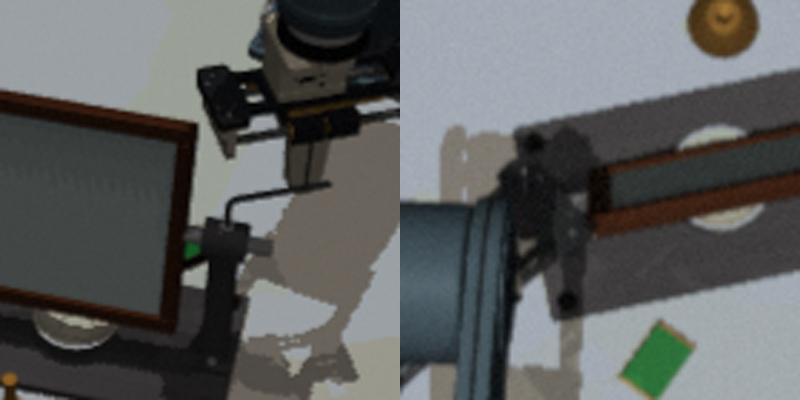

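In the left half the finger at (305,170) is pushing the key arm, which runs (230,200) to (328,184). The key is well past the 0.45 jam point, so the screw is on the flat. I'll continue.

>>> move_arm(increments="-0.0073 0.0015 0.001 0 0 0.105 0; -0.015 0.0015 0.001 0 0 0.21 0; -0.0226 0.001 0.001 0 0 0.314 0; -0.03 -0.0007 0.001 0 0 0.42 0; -0.0373 -0.003 0.001 0 0 0.523 0; -0.041 -0.0045 0.001 0 0 0.575 0; -0.0443 -0.006 0.001 0 0 0.628 0; -0.0443 -0.006 0.001 0 0 0.628 0")

```text
t: 8.15
tool_pos: [0.5197, 0.1004, 0.2247]
eef_rot: [[-0.999, -0.049, -0.001], [-0.049, 0.999, -0.0], [0.001, 0.0, -1.0]]
force: [-2.4, -1.2, 1.2]
opening: 0.0008
grasp_force: 1.2
```

```bash
python3 - <<'E'
from h import *
s=get_state();print(s['t'],s['tool_pos'],s['force'],s['torque'],s['joint_pos'])
rows([(98+2*i,.072,.012) for i in range(0,9)])
p,D=snapshot("scene");y=np.array([-.186,.9826,0]);x=np.array([.9826,.186,0]);z=np.array([0,0,1.]);c=np.array([.563,-.1135,.17]);t=.2
up=-np.sin(t)*x+np.cos(t)*z;n=np.cos(t)*x+np.sin(t)*z
print(tilt([proj("scene",c+.008*n+.1*(a*up+b*y)) for a,b in((1,-1),(1,1),(-1,1),(-1,-1))])[:4])
E
```

```text
8.15 [0.51970765 0.10040738 0.22465899] [-2.39181358 -1.16310568  1.2162237 ] [-0.24377758  0.40896335 -0.05112893] [-1.14550610e+00  1.31711487e+01  9.17053369e+01 -3.88675741e-03
  7.51793889e+01 -9.39745609e+01]
-0.0009 -0.0001 -0.0003 0.000 -0.001 0.002 0; -0.0034 0.0003 -0.0003 -0.000 -0.001 0.037 0; -0.0060 0.0006 -0.0003 -0.000 -0.001 0.072 0; -0.0085 0.0007 -0.0003 -0.000 -0.001 0.107 0; -0.0110 0.0008 -0.0004 -0.000 -0.001 0.142 0; -0.0136 0.0009 -0.0004 -0.000 -0.001 0.177 0; -0.0161 0.0008 -0.0004 -0.000 -0.001 0.212 0; -0.0187 0.0006 -0.0004 -0.000 -0.001 0.247 0; -0.0212 0.0004 -0.0004 -0.000 -0.001 0.282 0
(np.float64(0.21892261369737442), np.float64(10.86101351481432), np.float64(0.0014837086558019083), 3745)
```

>>> move_arm(increments="-0.0034 0 0 0 0 0.037 0; -0.006 0.0005 0 0 0 0.072 0; -0.0085 0.0005 0 0 0 0.107 0; -0.011 0.001 0 0 0 0.142 0; -0.011 0.001 0 0 0 0.142 0")

```text
t: 8.88
tool_pos: [0.5308, 0.1017, 0.2246]
eef_rot: [[-0.995, 0.096, -0.001], [0.096, 0.995, -0.0], [0.001, -0.0, -1.0]]
force: [-4.7, -0.7, 1.8]
opening: 0.0004
grasp_force: 2.6
```

>>> move_arm(increments="-0.0025 0 0 0 0 0.035 0; -0.0025 0 0 0 0 0.035 0")

```text
t: 9.12
tool_pos: [0.5328, 0.1018, 0.2245]
eef_rot: [[-0.991, 0.131, -0.002], [0.131, 0.991, 0.0], [0.002, 0.0, -1.0]]
force: [-6.5, 0.5, 4.2]
opening: 0.0003
grasp_force: 3.3
```

>>> move_arm(increments="-0.0025 0 0 0 0 0.035 0; -0.0025 0 0 0 0 0.035 0")

```text
t: 9.38
tool_pos: [0.5348, 0.1019, 0.2245]
eef_rot: [[-0.986, 0.165, -0.003], [0.165, 0.986, 0.001], [0.003, 0.001, -1.0]]
force: [-7.0, 1.9, 4.7]
opening: 0.0006
grasp_force: 4.0
```

>>> move_arm(increments="-0.0025 0 0 0 0 0.035 0; -0.005 0 0 0 0 0.07 0; -0.005 0 0 0 0 0.07 0")

```text
t: 9.75
tool_pos: [0.539, 0.1018, 0.2244]
eef_rot: [[-0.972, 0.233, -0.005], [0.233, 0.972, 0.002], [0.005, 0.001, -1.0]]
force: [-10.0, 4.0, 5.8]
opening: 0.0004
grasp_force: 5.3
```

```bash
python3 - <<'E'
from h import *
s=get_state();print(s['t'],s['tool_pos'],s['force'],s['torque'])
p,d=snapshot("scene")
cv2.imwrite('pics/s6.png',cv2.resize(p[190:270,330:430],(750,600),interpolation=2))
for k in(1.2,1.35,1.5,1.6):
    A=np.radians(20)+k;e=.09*np.array([-np.cos(A),np.sin(A)]);X=np.array([.9826,.186]);Y=np.array([-.186,.9826])
    w=np.array([*(np.array([.536,.029])+e[0]*X+e[1]*Y),.22]);print(k,(proj("scene",w)-[330,190])*7.5)
E
```

```text
9.75 [0.53899243 0.1018405  0.2244206 ] [-9.98958735  4.00685722  5.80080423] [0.66360712 1.72408845 0.02731886]
1.2 [492.69183056 339.8713064 ]
1.35 [484.6558079  368.64245078]
1.5 [470.44272453 396.10328751]
1.6 [457.64159081 413.34602353]
```

View pics/s6.png

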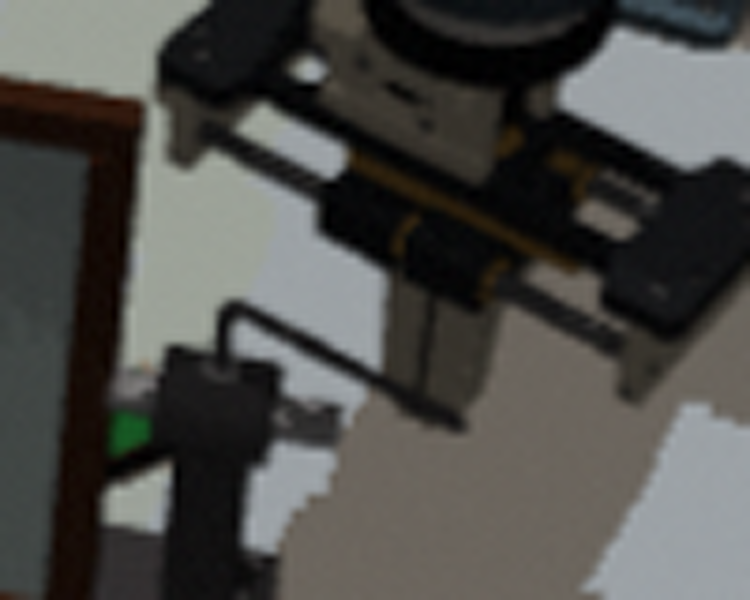

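The key tip is at (462,422), about 1.55 to 1.6 rad by projection. The reaction has risen to about 10 N at 72 mm, so it is firm. I'll back off, rise and verify.

>>> move_arm(increments="0.01 0 0 0 0 0 0; 0.035 0 0 0 0 0 0; 0.05 0 0 0 0 0 0; 0.05 0 -0.05 0 0 0 0; 0.06 0.05 -0.1 0 0 0 0; 0.08 0.1 -0.1 0 0 0 0; 0.1 0.15 -0.1 0 0 0 0; 0.1 0.15 -0.1 0 0 0 0")

```text
t: 10.8
tool_pos: [0.4781, 0.2731, 0.3249]
eef_rot: [[-0.974, 0.228, 0.002], [0.228, 0.974, 0.002], [-0.001, 0.002, -1.0]]
force: [-0.1, -0.6, -0.7]
opening: 0.0006
grasp_force: 0.0
```

```bash
python3 - <<'E'
from h import *
y=np.array([-.186,.9826,0]);x=np.array([.9826,.186,0]);z=np.array([0,0,1.]);c=np.array([.563,-.1135,.17]);t=.2
up=-np.sin(t)*x+np.cos(t)*z;n=np.cos(t)*x+np.sin(t)*z
r=tilt([proj("scene",c+.008*n+.1*(a*up+b*y)) for a,b in((1,-1),(1,1),(-1,1),(-1,-1))]);print(r[:4])
s=get_state();print(s['t'],s['tool_pos'],s['force'])
q,_=snapshot("top");p=r[4]
cv2.imwrite('pics/s7.png',np.hstack([cv2.resize(p[160:300,280:420],(400,400),interpolation=2),cv2.resize(q[190:310,230:350],(400,400),interpolation=2)]))
E
```

```text
(np.float64(0.19174373389772556), np.float64(10.873433204103149), np.float64(0.0014885628474353753), 3749)
10.85 [0.47852348 0.27112894 0.32466022] [ 0.20978028 -0.64665985 -0.78715082]
```

View pics/s7.png

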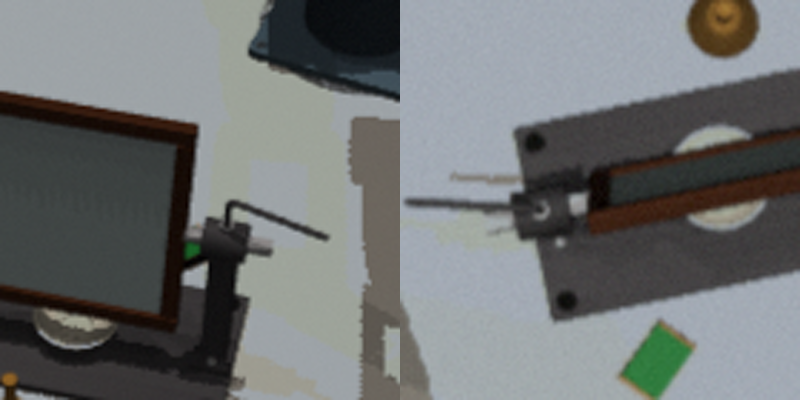

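The left half shows the key standing in the screw, with its end at (328,238). The right half shows it from (541,210) to (408,203), which is about 104° or 1.47 rad, so it is tight. The mirror is at 0.19 rad and the goods nearby have not moved.

```bash
python3 -c "
from bench import *
print(finish_job())"
```

```text
the job is handed in; nothing more can be done
None
```

The mirror stands at about 0.19 rad and the setscrew is firm at about 1.47 rad, with the key still in it; nothing nearby was seen to move, and I handed the job in at about 11 s.

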